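# Refit the filter cover on the lamp unit

### The job

The air filter in the lamp unit's sloping deck has just been changed: lift the louvred cover by its pull handle and lay it back square and flat on the filter frame. Then press down each of the four snap tabs around its rim until every one has clicked home, and leave the other things on the bench where they are.

Things in the scene. Friction and masses are not known exactly. Their poses are not given: they have to be found in the camera images.
- cover: loose louvred grey cover lying face up, 0.2 to 0.3 kg: plate 140 (x) x 190 (y) x 5 mm. Origin: centre of the plate's underside, which later rests on the frame; z out of the louvred face. It stands on 4 tapered locating posts, 22 mm long, at the corners; their outer faces lie 62 mm (x) and 87 mm (y) from the centre. Same if turned half round about z
- cover_grip (a point): middle of the cover's pull handle, 34 mm above the cover's origin, axes as the cover's. The bar is 56 mm long (x), 14 mm thick (y) and 18 mm high, with 20 mm free under it, on two feet 18 to 28 mm off centre in x: pinch it across y. The open tabs' inner ends stand 59 mm (y) and 34 mm (x) from the centre or farther, up to 20 mm above the cover's origin
- filter_frame: grey collar round the new pleated filter, fixed on a deck sloping 25 degrees. Origin: centre of the collar's top; z out of the deck (25 degrees from vertical), x up the slope, y level. Opening 128 (x) x 178 (y) mm, over 22 mm deep, wall 10 mm, 26 mm proud of the deck. The posts drop in with 2 mm play each way; seated, the cover's origin and axes coincide with these (or half a turn about z)
- lamp_unit: white wedge-shaped lamp and control unit, fixed, 225 mm deep (x), 330 mm wide (y), its deck sloping up from a 38 mm high front edge (-x) to 122 mm at the rear; keypad on its -y half, the filter frame on its +y half; origin at the centre of its underside
- tab1 (a joint): angle of the snap tab on the cover's +x edge: a rocker pad 34 mm wide, 28 mm long, hinged 8 mm in from the edge, 2 mm above the plate's underside, and pointing to the cover's middle. 0 = open, its inner end about 14 mm above the plate; 0.50 = clicked home, parallel with the plate, its top 2 mm above the plate's
- tab2 (a joint): the same on the cover's +y edge (0 open, 0.50 home). All tabs are over-centre: pressed 18 mm in from the hinge, square to the plate, one gives way at about 7 N, springs open again if let go before 0.35 and snaps home by itself beyond that
- tab3 (a joint): the same on the cover's -x edge (0 open, 0.50 home). A tab's toe swings out under the lip of the frame, so it goes home only when the cover is seated, and a tab closed beforehand keeps the cover from going in
- tab4 (a joint): the same on the cover's -y edge (0 open, 0.50 home)
- tab1_pad (a point): where to press tab1: on the pad's top, over its thumb ridges, 18 mm in from its hinge. In the cover's frame, when home: x = 44 mm, y = 0, z = 7 mm; when open z = 15 mm. While the tab is open its own x points outward across the rim
- tab2_pad (a point): where to press tab2: on the pad's top, over its thumb ridges, 18 mm in from its hinge. In the cover's frame, when home: x = 0, y = 69 mm, z = 7 mm; when open z = 15 mm. While the tab is open its own x points outward across the rim
- tab3_pad (a point): where to press tab3: on the pad's top, over its thumb ridges, 18 mm in from its hinge. In the cover's frame, when home: x = -44 mm, y = 0, z = 7 mm; when open z = 15 mm. While the tab is open its own x points outward across the rim
- tab4_pad (a point): where to press tab4: on the pad's top, over its thumb ridges, 18 mm in from its hinge. In the cover's frame, when home: x = 0, y = -69 mm, z = 7 mm; when open z = 15 mm. While the tab is open its own x points outward across the rim
- old_filter: the clogged filter just taken out, bystander: flat cardboard-framed panel 120 x 170 x 18 mm with dark pleats, no handle and no tabs; origin at the centre of its underside
- wood_box: closed red wooden box with a small steel latch, 110 x 160 x 64 mm, bystander; origin at the centre of its underside
- powder_press: turned aluminium powder press with a round knob, 68 mm across, 100 mm high, bystander; origin at the centre of its underside
- lens_cleaner: white bottle with a black cap, 56 mm across, 150 mm high, bystander; origin at the centre of its underside
- white_standard: white ceramic reference tile in a flat round black holder, 80 mm across, 26 mm high, bystander; origin at the centre of its underside
- dust_brush: flat brush 180 mm long lying on the bench, bystander; x runs along it from handle to tip
- screwdriver: screwdriver 190 mm long lying on the bench, bystander; x runs along it from handle to tip
Things that resemble listed ones, but are neither listed nor needed, are in the scene too. What is shaped like the cover but turquoise is not meant.

How it is judged:
On the way, in this order (a step that is already met when the one before it is completed fails the run):
1. the cover lies seated on the filter frame, square and flat (origins within 5.5 mm, flat within 0.05 rad, square within 0.06 rad) (distance between cover and filter_frame below 0.0055 m and angle between the z axis of cover and the z axis of filter_frame, either way round below 0.05 rad and angle between the x axis of cover and the x axis of filter_frame, either way round below 0.06 rad), for 0.2 s.
2. all four snap tabs are clicked home (each joint above 0.44) with the cover seated (all of step 1 and value of joint each of tab1, tab2, tab3, tab4 above 0.44 rad), for 0.2 s.
At the end, for the whole second after the job is handed in: The cover rests seated on the filter frame (origins within 5.5 mm, flat within 0.05 rad, square within 0.06 rad, either way round), at rest, with all four snap tabs clicked home (each joint above 0.44 of 0.50) (all of step 2 and linear speed of cover below 0.01 m/s); the robot touches nothing.
It fails at once if a bystander is moved by more than 30 mm (distance of any of old_filter, wood_box, powder_press, lens_cleaner, white_standard, dust_brush, screwdriver from where it was at the start of the episode above 0.03 m).
It also fails if it takes over 45 s, if anything falls off the work surface, if the arm or the gripper's body presses on something with over 40 N, if the wrist force passes 120 N, or if a joint passes its speed limit or range.

### The arm

A 7-joint arm with a two-finger parallel gripper is mounted at the origin on the work surface. World frame = base frame: x ahead of the robot, y to its left, z up, the work surface at z = 0. Lengths are in m, angles in rad, forces in N, time in s.
With the tool pointing down it reaches from about 0.425 to 0.925 m from the base axis. Payload 6.8 kg.
Tool frame: the origin (TCP) lies between the finger pads; the fingertips stand finger_overhang ahead of it and the grasp point (between the pads) lies 6 mm ahead of it (finger_overhang is the distance from the TCP to the fingertips, in m); z points along the fingers, y is the line along which they close (so a half turn about z gives the same grasp; the last joint's range is limited). The gripper opens to 85 mm and grips with 20 to 120 N. Pads are 22 mm wide; open, the fingers measure 114 mm over their backs; the gripper's body (76 mm by 85 mm) begins 54 mm behind the grasp point. The pads swing forward as they close: fully open they stand 13 mm farther back than shut.
Start: joints at [1.2, 0.477, 0.022, 1.555, -0.011, 1.109, -0.083], TCP at [0.175, -0.652, 0.256] pointing down, gripper open.
Joint ranges: [-2.96, 2.96], [-0.34, 2.1], [-1.41, 1.46], [0.24, 2.44], [-1.37, 4.51], [0.17, 1.92], [-2.96, 2.96]. Speed limits (rad/s): [2.39, 2.39, 3.14, 3.14, 3.14, 3.14, 3.14].

### API

Orientations are given as a unit quaternion [w, x, y, z].
In Python, from station import * gives the robot as it stands.
- The arm moves only by the tool drive_tool, never from a script. Its argument "increments" is a list of rows, each an object of numbers: "claw": the finger opening in m, from 0 to 0.0854; "dx", "dy", "dz": the shift along the tool's x, y, z in m; "wx", "wy", "wz": the turn, a rotation vector about the tool's x, y, z in degrees. A call has 1 to 20 rows; each row shifts and turns the commanded pose from where the row before left it, along the tool's axes as they then stand; what a row does not reach is not made up. A row lasts 1/8 s, in which the tool goes at most 62.5 mm and 10.7 degrees, less where a joint would pass 70% of its speed; a pose out of reach is approached as far as the arm can. A call with a gripper value outside its range is refused whole. The fingers move at their own pace and stop on an object; "newtons" is the grip in N (left out, the last holds). Time passes only in rows, so rows that do not move let the fingers close. It gives the time, the measured TCP pose, the force, the opening and the grip force at its end, in the units of the state.
- get_obs(): the state, without advancing time (a new reading comes with each control period).
- read_camera(name): name is "side" or "top"; returns (picture, depth): 420x560x3 uint8, red, green, blue; 420x560 float32, m along the optical axis (not along the pixel's ray), 0 where there is no reading.
- calibration(name): a dict with "intrinsics" (3x3 intrinsics, pixels), "R" (3x3) and "t" (3): a world point X has camera coordinates R X + t. Camera axes: x right, y down, z forward; pixel columns grow to the right and rows downward; lengths in m; the calibration is good to about 2 mm. A picture is of the moment at which its call begins. calibration takes no time and is no camera call.
- hand_in(): hands the job in; it is judged then, once.
The state is a dict: "t": time; "q": joint angles; "joint_vel": joint speeds; "joint_torque": joint torques, N m; "eef_pos": TCP position; "tool_rot": TCP orientation; "contact_force": force on the tool from outside, world axes, zero at the start; "torque": the same for the moment, N m; "gripper_width": opening from 0.0 (shut) to 1.0 (fully open); "grasp_force": force on a finger pad.
Only numpy, scipy, OpenCV 4.12 (cv2) and the standard library are available. Lean on these libraries where they do the work, as an engineer would, in place of code of your own. Each camera call takes 0.05 s, during which the arm holds its last target. There are 200 camera calls.

## Working session

There is one attempt and no reset: what is moved stays moved. The work goes in short steps, Python scripts to look and compute and a tool call to move; the robot and the scene stay as the last step left them, time stands still between calls to the robot, and variables do not carry over. Pictures are saved under pics/ and viewed, at most 10 in all, crops included, and the job is handed in when it is done.

Besides the shell and the picture viewer there is one more tool, called after "Request:" in YAML: its name, and indented under it one key for each argument. drive_tool: Moves the arm, as the interface text tells. Its arguments: {"type":"object","properties":{"increments":{"type":"array","items":{"type":"object","properties":{"claw":{"type":"number"},"dx":{"type":"number"},"dy":{"type":"number"},"dz":{"type":"number"},"wx":{"type":"number"},"wy":{"type":"number"},"wz":{"type":"number"}}}},"newtons":{"type":"number"}},"required":["increments"]}

```bash
mkdir -p pics
cat > h.py <<'E'
from station import *
import numpy as np, cv2
from scipy.spatial.transform import Rotation as Ro
def snap(n):
    p,d=read_camera(n); np.savez(f'{n}.npz',p=p,d=d); return p,d
def world(n,d):
    c=calibration(n);K=np.array(c['intrinsics']);R=np.array(c['R']);t=np.array(c['t'])
    v,u=np.mgrid[:d.shape[0],:d.shape[1]]
    P=np.stack([(u-K[0,2])/K[0,0]*d,(v-K[1,2])/K[1,1]*d,d],-1)
    return (P-t)@R
def tool():
    o=get_obs();w,x,y,z=o['tool_rot'];return np.array(o['eef_pos']),Ro.from_quat([x,y,z,w])
E
python3 - <<'E'
from h import *
for n in('top','side'):
    p,d=snap(n);cv2.imwrite(f'pics/{n}0.png',p[:,:,::-1])
    c=calibration(n);R=np.array(c['R']);print(n,-R.T@np.array(c['t']),R[2],(d>0).mean())
o=get_obs();print({k:np.round(v,3) for k,v in o.items()})
import station;print([x for x in dir(station) if x[0]!='_'])
E
```

```text
top [0.42848681 0.09321413 1.77533266] [ 0.06072581 -0.00231113 -0.99815181] 0.9957015306122449
side [0.00980664 1.02773412 1.11805995] [ 0.34881852 -0.62806737 -0.69559831] 0.9960034013605442
{'t': np.float64(0.1), 'q': array([ 1.2  ,  0.478,  0.022,  1.556, -0.011,  1.109, -0.083]), 'joint_vel': array([ 0.001,  0.   ,  0.001, -0.003,  0.002,  0.002, -0.   ]), 'joint_torque': array([ 4.0000e-03, -5.9775e+01,  1.6130e+00, -2.8196e+01,  1.3000e-02,
        5.0000e-03, -0.0000e+00]), 'eef_pos': array([ 0.175, -0.651,  0.255]), 'tool_rot': array([-0.001,  0.991,  0.131, -0.   ]), 'contact_force': array([-0.226, -0.01 , -0.198]), 'torque': array([ 0.04 , -0.018,  0.061]), 'grasp_force': np.float64(0.0), 'gripper_width': np.float64(1.004)}
['PlanningError', 'calibration', 'finger_overhang', 'get_obs', 'hand_in', 'read_camera']
```

View pics/top0.png

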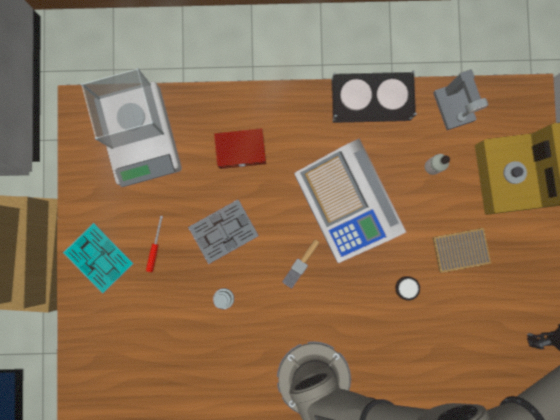

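View pics/side0.png

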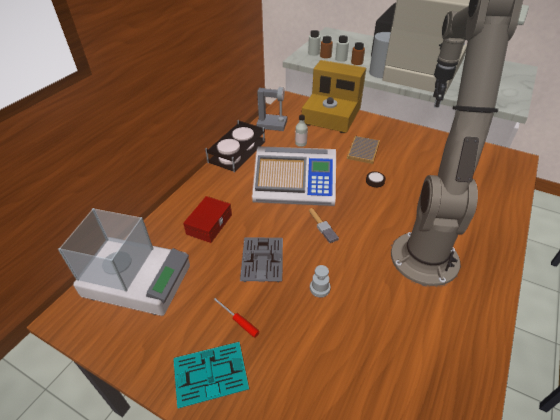

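Top view: the grey cover is at about (223,232) and the turquoise lookalike at (98,258). The lamp unit is at about (350,200), with its filter frame at (335,188). The old filter at (462,250) is a bystander, flat with no handle. The grey one matches the cover, so I'll confirm it in a crop.

```bash
cat > m.py <<'E'
from h import *
ims={}
for n in('top','side'):
    z=np.load(f'{n}.npz');ims[n]=(z['p'],world(n,z['d']))
p,W=ims['top']
print('cover px',W[232,223],'frame px',W[188,335], 'scale m/px',np.linalg.norm(W[232,223]-W[232,224]), 'table',W[320,150],W[60+40,250])
def rect(m):
    r=cv2.minAreaRect(m.astype(np.float32)*1000);return np.round(r[0],1),np.round(r[1],1),round(r[2],1)
for n,(p,W) in ims.items():
    c=W.reshape(-1,3);hsv=cv2.cvtColor(p,cv2.COLOR_RGB2HSV).reshape(-1,3)
    k=(np.linalg.norm(c[:,:2]-ims['top'][1][232,223,:2],axis=1)<.15)&(c[:,2]>.015)&(hsv[:,1]<60)
    q=c[k];print(n,'cover',rect(q[:,:2]),np.percentile(q[:,2],[1,25,50,75,99]).round(4))
    g=q[q[:,2]>.046];print(' handle',len(g),rect(g[:,:2]) if len(g)>3 else'',g.mean(0))
    k=(np.linalg.norm(c[:,:2]-ims['top'][1][200,350,:2],axis=1)<.24)&(c[:,2]>.03)
    q=c[k];print(' unit',rect(q[:,:2]),q[:,2].max())
    k=k&(hsv[:,0]<28)&(hsv[:,0]>8)&(hsv[:,1]>50)&(np.linalg.norm(c[:,:2]-ims['top'][1][188,335,:2],axis=1)<.13)
    q=c[k];u,s,v=np.linalg.svd(q-q.mean(0),full_matrices=False);print(' pleats',len(q),q.mean(0),'n',v[2]*np.sign(v[2,2]),'ang',np.degrees(np.arccos(abs(v[2,2]))),'res',s[2]/len(q)**.5,rect(q[:,:2]))
a=ims['top'][0][190:275,180:270,::-1];b=ims['side'][0][220:300,215:305,::-1];f=ims['top'][0][130:270,285:415,::-1]
R=lambda i:cv2.resize(i,(390,400),interpolation=cv2.INTER_CUBIC)
cv2.imwrite('pics/crop.png',np.hstack([R(a),R(f)]))
E
python3 m.py
```

```text
cover px [0.49011317 0.28075514 0.06453345] frame px [ 0.62189034 -0.08335379  0.09158471] scale m/px 0.003951665779823105 table [0.20642217 0.5330101  0.00975005] [0.94051813 0.18824771 0.00149363]
top cover (array([494.8, 285.8]), array([140. , 189.5]), 28.1) [0.0188 0.0257 0.0289 0.0326 0.0668]
 handle 88 (array([503.8, 285.3]), array([128.5,  64.8]), 85.9) [0.49741481 0.28582895 0.06325663]
 unit (array([ 579.4, -124.7]), array([331.1, 229.2]), 24.5) 0.14526387857911277
 pleats 1018 [ 0.61883504 -0.06890186  0.07912673] n [-0.16745863  0.38966168  0.90560553] ang 25.095037809069986 res 0.004921452569468481 (array([621.9, -60.5]), array([200. , 146.4]), 25.0)
side cover (array([490.6, 289.6]), array([138.3, 191.3]), 28.0) [0.0217 0.0257 0.0276 0.0304 0.0656]
 handle 101 (array([490.3, 287.5]), array([54.5, 19.5]), 27.1) [0.49027602 0.28965806 0.06050668]
 unit (array([ 576.5, -124.2]), array([331.3, 238.5]), 24.2) 0.14064022172603113
 pleats 812 [ 0.62295312 -0.08806908  0.08789268] n [-0.17702491  0.36749673  0.91302154] ang 24.07369628160038 res 0.004636144434920647 (array([ 637.9, -102.9]), array([199.6, 200.6]), 24.2)
```

View pics/crop.png

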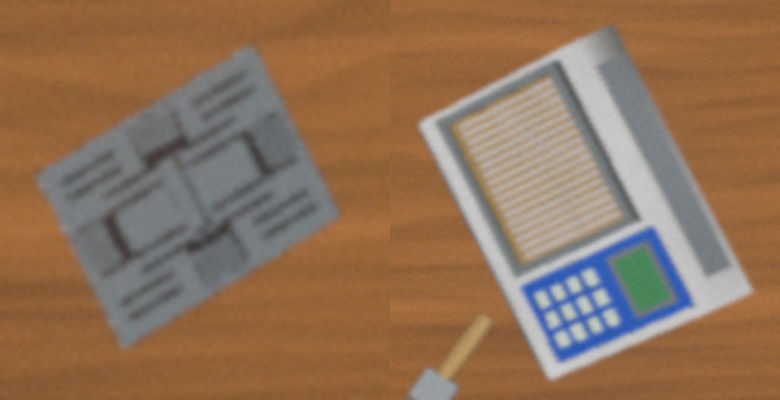

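The crop shows a grey louvred cover with a central handle bar and four dark-ended tabs. It matches the listed cover, 140 x 190 mm at yaw 28°, and its handle top is at 65 mm as it should be. The unit's yaw is about -65.5°, so its deck rises towards -y. I'll approach first.

Request:
drive_tool:
  increments:
    - {"claw":0.05,"dx":0.039,"dy":-0.024,"dz":-0.008}
    - {"dx":0.039,"dy":-0.024,"dz":-0.008}
    - {"dx":0.039,"dy":-0.024,"dz":-0.008}
    - {"dx":0.039,"dy":-0.024,"dz":-0.008}
    - {"dx":0.039,"dy":-0.024,"dz":-0.008}
    - {"dx":0.039,"dy":-0.024,"dz":-0.008}
    - {"dx":0.039,"dy":-0.024,"dz":-0.008}
    - {"dx":0.039,"dy":-0.024,"dz":-0.008}
    - {"dx":0.039,"dy":-0.024,"dz":-0.008}
    - {"dx":0.039,"dy":-0.024,"dz":-0.008}
    - {"dx":0.039,"dy":-0.024,"dz":-0.008}
    - {"dx":0.039,"dy":-0.024,"dz":-0.008}

```text
schema error: expected keys claw, dx, dy, dz, wx, wy, wz
```

Request:
drive_tool:
  increments:
    - {"dx":0.0074,"dy":-0.044}
    - {"dx":0.0074,"dy":-0.044}
    - {"dx":0.0074,"dy":-0.044}
    - {"dx":0.0074,"dy":-0.044}
    - {"dx":0.0074,"dy":-0.044}
    - {"dx":0.0074,"dy":-0.044}
    - {"dx":0.0074,"dy":-0.044}
    - {"dx":0.0074,"dy":-0.044}
    - {"dx":0.0074,"dy":-0.044}
    - {"dx":0.0074,"dy":-0.044}
    - {"dx":0.0074,"dy":-0.044}
    - {"dx":0.0074,"dy":-0.044}

```text
schema error: expected keys claw, dx, dy, dz, wx, wy, wz
```

Request:
drive_tool:
  increments:
    - {"wz":-10.2}
    - {"wz":-10.2}
    - {"wz":-10.2}
    - {"wz":-10.2}
    - {"wz":-10.2}
    - {"wz":-10.2}
    - {"wz":-10.2}
    - {"wz":-10.2}
    - {"wz":-10.2}
    - {"wz":-10.2}
    - {"wz":-10.2}
    - {"wz":-10.2}
    - {"wz":-10.2}
    - {"wz":-10.2}
    - {"wz":-10.2}
    - {"wz":-10.2}
    - {"wz":-10.2}
    - {"wz":-10.2}
    - {"wz":-9.0}

```text
schema error: expected keys claw, dx, dy, dz, wx, wy, wz
```

```bash
cat > f.py <<'E'
from h import *
n0=None
yaw=np.radians(-65.6)
a=np.radians(25)
x0=np.array([np.cos(yaw),np.sin(yaw),0]);yv=np.array([-x0[1],x0[0],0]);zw=np.array([0,0,1.])
X=x0*np.cos(a)+zw*np.sin(a);N=np.cross(X,yv);B=np.stack([X,yv,N])
O=np.array([.622,-.083,.1])
for n in('top','side'):
    z=np.load(f'{n}.npz');p=z['p'];W=world(n,z['d']);L=(W-O)@B.T
    d0=L[...,2][(abs(L[...,0])<.09)&(abs(L[...,1]+.2)<.05)]
    r=(abs(L[...,0])<.12)&(abs(L[...,1])<.125)
    h=np.histogram(L[...,2][r],bins=np.arange(-.06,.04,.004));print(n,'keypad h',np.median(d0),h[0])
    # profile of height along local x / y
    for ax,o in((0,1),(1,0)):
        k=r&(abs(L[...,o])<.05);s=L[...,ax][k];t=L[...,2][k]
        print(' ax',ax,[(round(1000*b),round(1000*np.median(t[(s>=b)&(s<b+.006)]),1)) for b in np.arange(-.12,.12,.006) if ((s>=b)&(s<b+.006)).sum()>3])
    print(' pleat/rim sample sat')
o=get_obs();print(finger_overhang,np.round(o['eef_pos'],4),np.round(tool()[1].as_matrix(),3),np.round(o['q'],2),o['t'])
E
python3 f.py
```

```text
top keypad h -0.015872262077637186 [   7    5    3    0    1    4   32  118  217  491 1020 1207  873  371
   83   81  206  270  129   22    1    0    0    0]
 ax 0 [(-120, np.float64(-29.4)), (-114, np.float64(-21.5)), (-108, np.float64(-16.1)), (-102, np.float64(-15.9)), (-96, np.float64(-16.5)), (-84, np.float64(8.3)), (-78, np.float64(2.4)), (-72, np.float64(-12.0)), (-66, np.float64(-11.6)), (-60, np.float64(-11.7)), (-54, np.float64(-11.7)), (-48, np.float64(-11.3)), (-42, np.float64(-10.3)), (-36, np.float64(-10.9)), (-30, np.float64(-11.0)), (-24, np.float64(-12.2)), (-18, np.float64(-12.2)), (-12, np.float64(-11.9)), (-6, np.float64(-11.4)), (0, np.float64(-12.4)), (6, np.float64(-11.4)), (12, np.float64(-12.7)), (18, np.float64(-12.0)), (24, np.float64(-11.5)), (30, np.float64(-13.8)), (36, np.float64(-12.7)), (42, np.float64(-11.6)), (48, np.float64(-9.4)), (54, np.float64(8.4)), (60, np.float64(3.6)), (66, np.float64(-16.0)), (72, np.float64(-16.3)), (78, np.float64(-16.5)), (84, np.float64(-16.4)), (90, np.float64(-18.2)), (96, np.float64(-18.5)), (102, np.float64(-25.5))
[... 2675 characters left out ...]
), (-12, np.float64(-12.3)), (-6, np.float64(-11.1)), (0, np.float64(-12.1)), (6, np.float64(-14.0)), (12, np.float64(-11.3)), (18, np.float64(-13.6)), (24, np.float64(-11.0)), (30, np.float64(-13.7)), (36, np.float64(-11.9)), (42, np.float64(-10.8)), (48, np.float64(-12.5)), (54, np.float64(-10.8)), (60, np.float64(-13.3)), (66, np.float64(-10.0)), (72, np.float64(-11.5)), (78, np.float64(-11.3)), (84, np.float64(5.7)), (90, np.float64(8.9)), (96, np.float64(-18.1)), (102, np.float64(-18.4)), (114, np.float64(-105.5))]
 pleat/rim sample sat
0.025 [ 0.1752 -0.6514  0.2554] [[ 0.966  0.26  -0.001]
 [ 0.26  -0.966  0.002]
 [-0.    -0.002 -1.   ]] [ 1.2   0.48  0.02  1.56 -0.01  1.11 -0.08] 0.1
```

Request:
drive_tool:
  increments:
    - {"claw":0.05,"dx":0.039,"dy":-0.024,"dz":-0.008,"wx":0,"wy":0,"wz":0}
    - {"claw":0.05,"dx":0.039,"dy":-0.024,"dz":-0.008,"wx":0,"wy":0,"wz":0}
    - {"claw":0.05,"dx":0.039,"dy":-0.024,"dz":-0.008,"wx":0,"wy":0,"wz":0}
    - {"claw":0.05,"dx":0.039,"dy":-0.024,"dz":-0.008,"wx":0,"wy":0,"wz":0}
    - {"claw":0.05,"dx":0.039,"dy":-0.024,"dz":-0.008,"wx":0,"wy":0,"wz":0}
    - {"claw":0.05,"dx":0.039,"dy":-0.024,"dz":-0.008,"wx":0,"wy":0,"wz":0}
    - {"claw":0.05,"dx":0.039,"dy":-0.024,"dz":-0.008,"wx":0,"wy":0,"wz":0}
    - {"claw":0.05,"dx":0.039,"dy":-0.024,"dz":-0.008,"wx":0,"wy":0,"wz":0}
    - {"claw":0.05,"dx":0.039,"dy":-0.024,"dz":-0.008,"wx":0,"wy":0,"wz":0}
    - {"claw":0.05,"dx":0.039,"dy":-0.024,"dz":-0.008,"wx":0,"wy":0,"wz":0}
    - {"claw":0.05,"dx":0.039,"dy":-0.024,"dz":-0.008,"wx":0,"wy":0,"wz":0}
    - {"claw":0.05,"dx":0.039,"dy":-0.024,"dz":-0.008,"wx":0,"wy":0,"wz":0}

```text
t: 1.6
eef_pos: [0.5531, -0.251, 0.3522]
tool_rot: [-0.0, 0.991, 0.131, -0.0]
contact_force: [0.4, -0.3, -0.2]
gripper_width: 0.585
grasp_force: 0.0
```

Request:
drive_tool:
  increments:
    - {"claw":0.05,"dx":0.0074,"dy":-0.044,"dz":0,"wx":0,"wy":0,"wz":0}
    - {"claw":0.05,"dx":0.0074,"dy":-0.044,"dz":0,"wx":0,"wy":0,"wz":0}
    - {"claw":0.05,"dx":0.0074,"dy":-0.044,"dz":0,"wx":0,"wy":0,"wz":0}
    - {"claw":0.05,"dx":0.0074,"dy":-0.044,"dz":0,"wx":0,"wy":0,"wz":0}
    - {"claw":0.05,"dx":0.0074,"dy":-0.044,"dz":0,"wx":0,"wy":0,"wz":0}
    - {"claw":0.05,"dx":0.0074,"dy":-0.044,"dz":0,"wx":0,"wy":0,"wz":0}
    - {"claw":0.05,"dx":0.0074,"dy":-0.044,"dz":0,"wx":0,"wy":0,"wz":0}
    - {"claw":0.05,"dx":0.0074,"dy":-0.044,"dz":0,"wx":0,"wy":0,"wz":0}
    - {"claw":0.05,"dx":0.0074,"dy":-0.044,"dz":0,"wx":0,"wy":0,"wz":0}
    - {"claw":0.05,"dx":0.0074,"dy":-0.044,"dz":0,"wx":0,"wy":0,"wz":0}
    - {"claw":0.05,"dx":0.0074,"dy":-0.044,"dz":0,"wx":0,"wy":0,"wz":0}
    - {"claw":0.05,"dx":0.0074,"dy":-0.044,"dz":0,"wx":0,"wy":0,"wz":0}

```text
t: 3.1
eef_pos: [0.5007, 0.2819, 0.3519]
tool_rot: [0.0, 0.991, 0.131, -0.0]
contact_force: [0.3, 0.5, 0.4]
gripper_width: 0.583
grasp_force: 0.0
```

```bash
cat > f2.py <<'E'
from h import *
yaw=np.radians(-65.6);a=np.radians(25)
x0=np.array([np.cos(yaw),np.sin(yaw),0]);yv=np.array([-x0[1],x0[0],0]);zw=np.array([0,0,1.])
X=x0*np.cos(a)+zw*np.sin(a);N=np.cross(X,yv);B=np.stack([X,yv,N]);O=np.array([.622,-.083,.1])
for n in('top','side'):
    z=np.load(f'{n}.npz');W=world(n,z['d']);L=((W-O)@B.T).reshape(-1,3)*1000
    L=L[(L[:,2]>2)&(L[:,2]<18)&(abs(L[:,0]+11)<85)&(abs(L[:,1]+5)<110)]
    r=cv2.minAreaRect(L[:,:2].astype(np.float32));print(n,len(L),r,np.median(L[:,2]))
    e={}
    for nm,k,f in(('x-',(L[:,0]<-60),0),('x+',L[:,0]>40,0),('y-',L[:,1]<-85,1),('y+',L[:,1]>75,1)):
        q=L[k&(abs(L[:,1-f]+(5 if f==0 else 11))<(75 if f==0 else 50))]
        c=np.polyfit(q[:,1-f],q[:,f],1);e[nm]=np.polyval(c,-5 if f==0 else -11)
        print(nm,len(q),'pos',e[nm].round(2),'slope deg',np.degrees(np.arctan(c[0])).round(2),'z',np.median(q[:,2]).round(1))
    print('centre',(e['x-']+e['x+'])/2,(e['y-']+e['y+'])/2,'sep',e['x+']-e['x-'],e['y+']-e['y-'])
E
python3 f2.py
```

```text
top 672 ((-8.738700866699219, -0.8021240234375), (151.80397033691406, 198.41128540039062), 0.008335396647453308) 9.005535440244824
x- 160 pos -76.47 slope deg -0.15 z 9.1
x+ 168 pos 60.96 slope deg -0.28 z 9.1
y- 91 pos -95.06 slope deg 0.7 z 8.4
y+ 96 pos 92.47 slope deg -0.12 z 9.9
centre -7.755081975853216 -1.294611026839334 sep 137.42984052710366 187.53370553051641
side 428 ((-11.017127990722656, -4.0656890869140625), (198.43174743652344, 152.2378692626953), 89.54608154296875) 8.6667657269189
x- 118 pos -80.98 slope deg 0.61 z 8.0
x+ 103 pos 56.79 slope deg 0.01 z 8.9
y- 56 pos -98.0 slope deg 0.54 z 9.1
y+ 58 pos 89.8 slope deg 0.18 z 8.6
centre -12.092354922715018 -4.100681362854196 sep 137.76812155186187 187.80491478133501
```

Request:
drive_tool:
  increments:
    - {"claw":0.05,"dx":0,"dy":0,"dz":0,"wx":0,"wy":0,"wz":-10.2}
    - {"claw":0.05,"dx":0,"dy":0,"dz":0,"wx":0,"wy":0,"wz":-10.2}
    - {"claw":0.05,"dx":0,"dy":0,"dz":0,"wx":0,"wy":0,"wz":-10.2}
    - {"claw":0.05,"dx":0,"dy":0,"dz":0,"wx":0,"wy":0,"wz":-10.2}
    - {"claw":0.05,"dx":0,"dy":0,"dz":0,"wx":0,"wy":0,"wz":-10.2}
    - {"claw":0.05,"dx":0,"dy":0,"dz":0,"wx":0,"wy":0,"wz":-10.2}
    - {"claw":0.05,"dx":0,"dy":0,"dz":0,"wx":0,"wy":0,"wz":-10.2}
    - {"claw":0.05,"dx":0,"dy":0,"dz":0,"wx":0,"wy":0,"wz":-10.2}
    - {"claw":0.05,"dx":0,"dy":0,"dz":0,"wx":0,"wy":0,"wz":-10.2}
    - {"claw":0.05,"dx":0,"dy":0,"dz":0,"wx":0,"wy":0,"wz":-10.2}
    - {"claw":0.05,"dx":0,"dy":0,"dz":0,"wx":0,"wy":0,"wz":-10.2}
    - {"claw":0.05,"dx":0,"dy":0,"dz":0,"wx":0,"wy":0,"wz":-10.2}
    - {"claw":0.05,"dx":0,"dy":0,"dz":0,"wx":0,"wy":0,"wz":-10.2}
    - {"claw":0.05,"dx":0,"dy":0,"dz":0,"wx":0,"wy":0,"wz":-10.2}
    - {"claw":0.05,"dx":0,"dy":0,"dz":0,"wx":0,"wy":0,"wz":-10.2}
    - {"claw":0.05,"dx":0,"dy":0,"dz":0,"wx":0,"wy":0,"wz":-10.2}
    - {"claw":0.05,"dx":0,"dy":0,"dz":0,"wx":0,"wy":0,"wz":-10.2}
    - {"claw":0.05,"dx":0,"dy":0,"dz":0,"wx":0,"wy":0,"wz":-10.2}
    - {"claw":0.05,"dx":0,"dy":0,"dz":0,"wx":0,"wy":0,"wz":-9.4}

```text
t: 5.48
eef_pos: [0.501, 0.2804, 0.3519]
tool_rot: [-0.0, -0.245, 0.97, -0.0]
contact_force: [-0.3, 0.2, 0.0]
gripper_width: 0.588
grasp_force: 0.0
```

```bash
cat >> h.py <<'E'
def fmat(yaw,tilt=0):
    "frame rotation: x up the slope"
    y,a=np.radians([yaw,tilt]);X=np.array([np.cos(y)*np.cos(a),np.sin(y)*np.cos(a),np.sin(a)]);Y=np.array([-np.sin(y),np.cos(y),0]);return np.stack([X,Y,np.cross(X,Y)],1)
FR=fmat(-65.5,25);FO=np.array([.6142,-.0725,.1039])
def go(target,R=None):
    "tool-axis shift (mm) and turn (deg) from the present TCP pose to target"
    p,r=tool();s=r.as_matrix().T@(np.array(target)-p)*1000
    t=np.degrees((r.inv()*Ro.from_matrix(R)).as_rotvec()) if R is not None else 0
    return np.round(s,1),np.round(t,2)
def down(F):  # tool x=-x, y=y, z=-z of F
    return F@np.diag([-1,1,-1.])
E
python3 -c "
from h import *
print(go([.4925,.2877,.062],down(fmat(28))),get_obs()['q'].round(2))"
```

```text
(array([  3.8,  10.5, 289.9]), array([-0.02, -0.05,  0.37])) [ 0.24  0.46 -1.17  1.63  0.43  1.35  1.08]
```

Request:
drive_tool:
  increments:
    - {"claw":0.05,"dx":0.0038,"dy":0.0105,"dz":0.03,"wx":0,"wy":0,"wz":0.4}
    - {"claw":0.05,"dx":0,"dy":0,"dz":0.05,"wx":0,"wy":0,"wz":0}
    - {"claw":0.05,"dx":0,"dy":0,"dz":0.05,"wx":0,"wy":0,"wz":0}
    - {"claw":0.05,"dx":0,"dy":0,"dz":0.05,"wx":0,"wy":0,"wz":0}
    - {"claw":0.05,"dx":0,"dy":0,"dz":0.05,"wx":0,"wy":0,"wz":0}
    - {"claw":0.05,"dx":0,"dy":0,"dz":0.035,"wx":0,"wy":0,"wz":0}
    - {"claw":0.05,"dx":0,"dy":0,"dz":0.025,"wx":0,"wy":0,"wz":0}
    - {"claw":0.05,"dx":0,"dy":0,"dz":0,"wx":0,"wy":0,"wz":0}
    - {"claw":0.005,"dx":0,"dy":0,"dz":0,"wx":0,"wy":0,"wz":0}
    - {"claw":0.005,"dx":0,"dy":0,"dz":0,"wx":0,"wy":0,"wz":0}
    - {"claw":0.005,"dx":0,"dy":0,"dz":0,"wx":0,"wy":0,"wz":0}
    - {"claw":0.005,"dx":0,"dy":0,"dz":0,"wx":0,"wy":0,"wz":0}
  newtons: 50

```text
t: 6.98
eef_pos: [0.4935, 0.2888, 0.0637]
tool_rot: [0.001, -0.239, 0.971, 0.0]
contact_force: [-0.8, -1.4, 6.9]
gripper_width: 0.152
grasp_force: 50.0
```

```bash
python3 -c "
from h import *
print(go([.4925,.2877,.062],down(fmat(28))),get_obs()['q'].round(2))"
```

```text
(array([ 1.4, -0.5,  1.7]), array([-0.02,  0.12, -0.34])) [ 0.03  0.75 -0.91  1.9   0.78  0.88  0.77]
```

Request:
drive_tool:
  increments:
    - {"claw":0.005,"dx":0,"dy":0,"dz":-0.02,"wx":0,"wy":0,"wz":0}
    - {"claw":0.005,"dx":0,"dy":0,"dz":-0.035,"wx":0,"wy":0,"wz":0}
    - {"claw":0.005,"dx":0,"dy":0,"dz":-0.045,"wx":0,"wy":0,"wz":0}
    - {"claw":0.005,"dx":0,"dy":0,"dz":-0.045,"wx":0,"wy":0,"wz":0}
    - {"claw":0.005,"dx":0,"dy":0,"dz":-0.045,"wx":0,"wy":0,"wz":0}
    - {"claw":0.005,"dx":0,"dy":0,"dz":-0.045,"wx":0,"wy":0,"wz":0}
    - {"claw":0.005,"dx":0.0073,"dy":-0.0384,"dz":0,"wx":0,"wy":0,"wz":0}
    - {"claw":0.005,"dx":0.0073,"dy":-0.0384,"dz":0,"wx":0,"wy":0,"wz":0}
    - {"claw":0.005,"dx":0.0073,"dy":-0.0384,"dz":0,"wx":0,"wy":0,"wz":0}
    - {"claw":0.005,"dx":0.0073,"dy":-0.0384,"dz":0,"wx":0,"wy":0,"wz":0}
    - {"claw":0.005,"dx":0.0073,"dy":-0.0384,"dz":0,"wx":0,"wy":0,"wz":0}
    - {"claw":0.005,"dx":0.0073,"dy":-0.0384,"dz":0,"wx":0,"wy":0,"wz":0}
    - {"claw":0.005,"dx":0.0073,"dy":-0.0384,"dz":0,"wx":0,"wy":0,"wz":0}
    - {"claw":0.005,"dx":0.0073,"dy":-0.0384,"dz":0,"wx":0,"wy":0,"wz":0}

```text
t: 8.72
eef_pos: [0.5834, -0.012, 0.2983]
tool_rot: [0.0, -0.239, 0.971, -0.0]
contact_force: [-0.1, -0.3, -2.5]
gripper_width: 0.152
grasp_force: 49.0
```

Request:
drive_tool:
  increments:
    - {"claw":0.005,"dx":0,"dy":0,"dz":0,"wx":0,"wy":0,"wz":9.3}
    - {"claw":0.005,"dx":0,"dy":0,"dz":0,"wx":0,"wy":0,"wz":9.3}
    - {"claw":0.005,"dx":0,"dy":0,"dz":0,"wx":0,"wy":0,"wz":9.3}
    - {"claw":0.005,"dx":0,"dy":0,"dz":0,"wx":0,"wy":0,"wz":9.3}
    - {"claw":0.005,"dx":0,"dy":0,"dz":0,"wx":0,"wy":0,"wz":9.3}
    - {"claw":0.005,"dx":0,"dy":0,"dz":0,"wx":0,"wy":0,"wz":9.3}
    - {"claw":0.005,"dx":0,"dy":0,"dz":0,"wx":0,"wy":0,"wz":9.3}
    - {"claw":0.005,"dx":0,"dy":0,"dz":0,"wx":0,"wy":0,"wz":9.3}
    - {"claw":0.005,"dx":0,"dy":0,"dz":0,"wx":0,"wy":0,"wz":9.3}
    - {"claw":0.005,"dx":0,"dy":0,"dz":0,"wx":0,"wy":0,"wz":9.3}

```text
t: 9.98
eef_pos: [0.583, -0.0104, 0.2982]
tool_rot: [-0.0, 0.542, 0.841, 0.0]
contact_force: [0.1, -0.8, -2.5]
gripper_width: 0.155
grasp_force: 49.1
```

```bash
python3 -c "
from h import *
print(go(FO+.1617*FR[:,2],down(FR)),get_obs()['q'].round(2))"
```

```text
(array([-1.1,  2.6, 47.7]), array([-1.000e-02, -2.502e+01, -1.000e-01])) [ 0.5   0.39 -0.77  1.69  0.29  1.18  0.09]
```

Request:
drive_tool:
  increments:
    - {"claw":0.005,"dx":-0.0011,"dy":0.0026,"dz":0,"wx":0,"wy":-6.0,"wz":0}
    - {"claw":0.005,"dx":0,"dy":0,"dz":0,"wx":0,"wy":-7.0,"wz":-0.1}
    - {"claw":0.005,"dx":0,"dy":0,"dz":0,"wx":0,"wy":-7.0,"wz":0}
    - {"claw":0.005,"dx":0,"dy":0,"dz":0,"wx":0,"wy":-5.0,"wz":0}
    - {"claw":0.005,"dx":0,"dy":0,"dz":0,"wx":0,"wy":0,"wz":0}
    - {"claw":0.005,"dx":0,"dy":0,"dz":0,"wx":0,"wy":0,"wz":0}

```text
t: 10.72
eef_pos: [0.5864, -0.0112, 0.2978]
tool_rot: [0.182, 0.527, 0.822, -0.116]
contact_force: [-0.9, -0.1, -3.0]
gripper_width: 0.153
grasp_force: 49.2
```

```bash
cat > c.py <<'E'
from h import *
import sys
print('to hover',go(FO+.1617*FR[:,2],down(FR)))
p0,r=tool();C=r.as_matrix()@np.diag([-1,1,-1.]);CO=p0-C[:,2]*.0417
for n in('top','side'):
    p,d=snap(n);W=world(n,d);L=((W-CO)@C).reshape(-1,3)*1000;hsv=cv2.cvtColor(p,cv2.COLOR_RGB2HSV).reshape(-1,3)
    q=L[(abs(L[:,0])<90)&(abs(L[:,1])<115)&(L[:,2]>-6)&(L[:,2]<14)]
    k=(abs(q[:,0])<85)&(abs(q[:,1])<108)
    print(n,len(q),cv2.minAreaRect(q[k][:,:2].astype(np.float32)))
    # plane of plate
    s=q[(abs(q[:,0])>38)&(abs(q[:,1])>20)&(abs(q[:,1])<90)&(abs(q[:,0])<65)];s=s[abs(s[:,2]-np.median(s[:,2]))<5]
    A=np.linalg.lstsq(np.c_[s[:,:2],np.ones(len(s))],s[:,2],rcond=None)[0];print(' plane deg',np.degrees(A[:2]),A[2])
    # edges by extreme points per strip
    for f,lim in((0,80),(1,85)):
        o=1-f;e=[]
        for sg in(-1,1):
            pts=[]
            for b in range(-48 if f else -72,48 if f else 72,6):
                t=q[(q[:,o]>=b)&(q[:,o]<b+6)]
                if len(t)>5:pts.append((b+3,np.sort(sg*t[:,f])[-2]*sg))
            pts=np.array(pts);c=np.polyfit(pts[:,0],pts[:,1],1);e.append(c[1]);print('  axis',f,sg,'edge',c[1].round(1),'slope',np.degrees(np.arctan(c[0])).round(2))
        print('  mid',np.mean(e).round(2),'size',e[1]-e[0])
    cv2.imwrite(f'pics/{n}1.png',p[:,:,::-1])
E
python3 c.py
```

```text
to hover (array([20.9, -0.1, 42.5]), array([ 0.08, -0.08,  0.19]))
top 2002 ((2.206268310546875, 1.0620193481445312), (141.1078338623047, 189.52947998046875), 0.5533314943313599)
 plane deg [-0.03875652 -0.01249311] 4.808478618855706
  axis 0 -1 edge -22.5 slope 13.55
  axis 0 1 edge 69.9 slope -0.07
  mid 23.72 size 92.39129884042558
  axis 1 -1 edge -91.9 slope 0.09
  axis 1 1 edge 93.5 slope 0.29
  mid 0.8 size 185.302795342729
side 1251 ((-0.26184844970703125, -2.3467559814453125), (143.9880828857422, 189.6759796142578), 0.14500974118709564)
 plane deg [-0.02210927 -0.14549284] 4.842438961581596
  axis 0 -1 edge -67.8 slope 0.24
  axis 0 1 edge 17.8 slope -4.29
  mid -25.03 size 85.61216871620532
  axis 1 -1 edge -93.2 slope -2.16
  axis 1 1 edge 88.6 slope -1.04
  mid -2.32 size 181.81439867437797
```

View pics/side1.png

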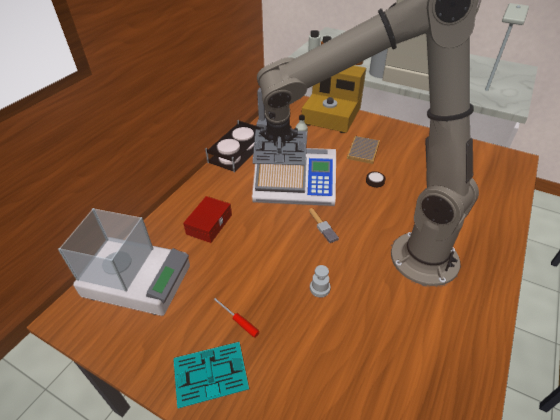

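Request:
drive_tool:
  increments:
    - {"claw":0.005,"dx":0.0218,"dy":0.0005,"dz":0.01,"wx":0.1,"wy":-0.1,"wz":0.2}
    - {"claw":0.005,"dx":0,"dy":0,"dz":0.032,"wx":0,"wy":0,"wz":0}
    - {"claw":0.005,"dx":0,"dy":0,"dz":0.032,"wx":0,"wy":0,"wz":0}
    - {"claw":0.005,"dx":0,"dy":0,"dz":0.032,"wx":0,"wy":0,"wz":0}
    - {"claw":0.005,"dx":0,"dy":0,"dz":0.026,"wx":0,"wy":0,"wz":0}
    - {"claw":0.005,"dx":0,"dy":0,"dz":0,"wx":0,"wy":0,"wz":0}
    - {"claw":0.005,"dx":0,"dy":0,"dz":0,"wx":0,"wy":0,"wz":0}

```text
t: 11.7
eef_pos: [0.6024, -0.0434, 0.1695]
tool_rot: [0.183, 0.528, 0.821, -0.117]
contact_force: [-0.7, -0.4, -2.7]
gripper_width: 0.153
grasp_force: 49.2
```

```bash
python3 -c "
from h import *
T=FO+FR@np.array([-.0009,.0006,.0417])
print(go(T,down(FR)),get_obs()['q'].round(2))"
```

```text
(array([ 0.2, -0.8, 31.1]), array([ 0.06,  0.08, -0.02])) [ 0.22  0.49 -0.59  1.92  0.89  0.97 -0.47]
```

Request:
drive_tool:
  increments:
    - {"claw":0.005,"dx":0.0002,"dy":-0.0008,"dz":0.005,"wx":0.1,"wy":0.1,"wz":0}
    - {"claw":0.005,"dx":0,"dy":0,"dz":0.004,"wx":0,"wy":0,"wz":0}
    - {"claw":0.005,"dx":0,"dy":0,"dz":0.004,"wx":0,"wy":0,"wz":0}
    - {"claw":0.005,"dx":0,"dy":0,"dz":0.003,"wx":0,"wy":0,"wz":0}
    - {"claw":0.005,"dx":0,"dy":0,"dz":0,"wx":0,"wy":0,"wz":0}

```text
t: 12.32
eef_pos: [0.6037, -0.0501, 0.1537]
tool_rot: [0.181, 0.528, 0.821, -0.118]
contact_force: [-0.3, -0.6, -2.3]
gripper_width: 0.149
grasp_force: 49.2
```

```bash
python3 -c "
from h import *
T=FO+FR@np.array([-.0009,.0006,.0417])
print(go(T,down(FR)),FR.T@get_obs()['contact_force'],get_obs()['torque'])"
```

```text
(array([-0.5,  0.9, 13.9]), array([-0.13, -0.01,  0.04])) [-0.55668533 -0.51247671 -2.27961041] [ 0.67342037  0.30367532 -0.01818364]
```

Request:
drive_tool:
  increments:
    - {"claw":0.005,"dx":-0.0003,"dy":0.0006,"dz":0.004,"wx":-0.1,"wy":0,"wz":0}
    - {"claw":0.005,"dx":0,"dy":0,"dz":0.004,"wx":0,"wy":0,"wz":0}
    - {"claw":0.005,"dx":0,"dy":0,"dz":0.003,"wx":0,"wy":0,"wz":0}
    - {"claw":0.005,"dx":0,"dy":0,"dz":0.002,"wx":0,"wy":0,"wz":0}
    - {"claw":0.005,"dx":0,"dy":0,"dz":0.001,"wx":0,"wy":0,"wz":0}
    - {"claw":0.005,"dx":0,"dy":0,"dz":0,"wx":0,"wy":0,"wz":0}

```text
t: 13.08
eef_pos: [0.6068, -0.0552, 0.1417]
tool_rot: [0.182, 0.528, 0.821, -0.117]
contact_force: [-4.1, 0.8, 1.2]
gripper_width: 0.152
grasp_force: 49.9
```

```bash
python3 -c "
from h import *
T=FO+FR@np.array([-.0009,.0006,.0417])
print(go(T,down(FR)),FR.T@get_obs()['contact_force'],get_obs()['torque'])"
```

```text
(array([-0.2,  0.2,  0.5]), array([-0.01,  0.02,  0.05])) [-1.6449151  -3.4260447   2.12536026] [ 0.3974433   0.66218975 -0.28887697]
```

Request:
drive_tool:
  increments:
    - {"claw":0.005,"dx":0,"dy":-0.0006,"dz":0.001,"wx":0,"wy":0,"wz":0}
    - {"claw":0.005,"dx":0,"dy":0,"dz":0.001,"wx":0,"wy":0,"wz":0}
    - {"claw":0.005,"dx":0,"dy":0,"dz":0,"wx":0,"wy":0,"wz":0}

```text
t: 13.45
eef_pos: [0.6068, -0.0552, 0.1416]
tool_rot: [0.183, 0.528, 0.821, -0.117]
contact_force: [-9.5, 4.3, 16.2]
gripper_width: 0.154
grasp_force: 52.1
```

```bash
python3 -c "
from h import *
T=FO+FR@np.array([-.0009,.0006,.0417])
print(go(T,down(FR)),FR.T@get_obs()['contact_force'],get_obs()['torque'])"
```

```text
(array([-0.2,  0.2,  0.4]), array([0.06, 0.08, 0.05])) [-0.29343542 -6.88396268 17.97704581] [-0.05012617  1.51546456 -0.65895828]
```

Request:
drive_tool:
  increments:
    - {"claw":0.05,"dx":0,"dy":0,"dz":-0.001,"wx":0,"wy":0,"wz":0}
    - {"claw":0.05,"dx":0,"dy":0,"dz":0,"wx":0,"wy":0,"wz":0}
    - {"claw":0.05,"dx":0,"dy":0,"dz":-0.005,"wx":0,"wy":0,"wz":0}
    - {"claw":0.05,"dx":0,"dy":0,"dz":-0.02,"wx":0,"wy":0,"wz":0}
    - {"claw":0.05,"dx":0,"dy":0,"dz":-0.025,"wx":0,"wy":0,"wz":0}
    - {"claw":0,"dx":0,"dy":0.023,"dz":0,"wx":0,"wy":0,"wz":0}
    - {"claw":0,"dx":0,"dy":0.023,"dz":0,"wx":0,"wy":0,"wz":0}
    - {"claw":0,"dx":0,"dy":0.023,"dz":0,"wx":0,"wy":0,"wz":0}
    - {"claw":0,"dx":0,"dy":0,"dz":0,"wx":0,"wy":0,"wz":0}
    - {"claw":0,"dx":0,"dy":0,"dz":0,"wx":0,"wy":0,"wz":0}

```text
t: 14.7
eef_pos: [0.66, -0.008, 0.1863]
tool_rot: [0.182, 0.528, 0.821, -0.117]
contact_force: [-0.2, 1.0, -0.2]
gripper_width: 0.002
grasp_force: 0.0
```

```bash
cat > g.py <<'E'
from h import *
import sys
x,y,z=map(float,sys.argv[1:4])  # wanted tip point in cover frame, mm
T=FO+FR@(np.array([x,y,z+25])/1000)
o=get_obs();p=FR.T@(o['eef_pos']-FO)*1000;print('tip at',(p-[0,0,25]).round(1),'go',*go(T,down(FR)),'F',(FR.T@o['contact_force']).round(1),o['q'].round(2))
E
python3 g.py 0 69 20
```

```text
tip at [-1.2 68.4 66.4] go [-1.2  0.6 46.4] [-0.01  0.    0.05] F [-1.   0.2  0.2] [ 0.16  0.56 -0.6   1.76  0.87  1.07 -0.43]
```

Request:
drive_tool:
  increments:
    - {"claw":0,"dx":-0.0012,"dy":0.0006,"dz":0.02,"wx":0,"wy":0,"wz":0}
    - {"claw":0,"dx":0,"dy":0,"dz":0.02,"wx":0,"wy":0,"wz":0}
    - {"claw":0,"dx":0,"dy":0,"dz":0.006,"wx":0,"wy":0,"wz":0}
    - {"claw":0,"dx":0,"dy":0,"dz":0.003,"wx":0,"wy":0,"wz":0}
    - {"claw":0,"dx":0,"dy":0,"dz":0.003,"wx":0,"wy":0,"wz":0}
    - {"claw":0,"dx":0,"dy":0,"dz":0.003,"wx":0,"wy":0,"wz":0}
    - {"claw":0,"dx":0,"dy":0,"dz":0.002,"wx":0,"wy":0,"wz":0}

```text
t: 15.58
eef_pos: [0.6718, -0.0306, 0.1345]
tool_rot: [0.182, 0.528, 0.821, -0.117]
contact_force: [-0.2, -0.1, 0.1]
gripper_width: -0.004
grasp_force: 0.5
```

```bash
python3 g.py 0 69 8
```

```text
tip at [ 0.1 69.8  8.7] go [ 0.1 -0.8  0.7] [ 0.04 -0.01  0.04] F [ 0.1 -0.2  0. ] [ 0.17  0.63 -0.56  1.77  0.94  1.   -0.47]
```

Request:
drive_tool:
  increments:
    - {"claw":0,"dx":0,"dy":-0.0008,"dz":0.0015,"wx":0,"wy":0,"wz":0}
    - {"claw":0,"dx":0,"dy":0,"dz":0.0015,"wx":0,"wy":0,"wz":0}
    - {"claw":0,"dx":0,"dy":0,"dz":0.001,"wx":0,"wy":0,"wz":0}

```text
t: 15.95
eef_pos: [0.6718, -0.0315, 0.1329]
tool_rot: [0.183, 0.528, 0.821, -0.117]
contact_force: [-9.2, 3.8, 17.0]
gripper_width: 0.002
grasp_force: 9.8
```

```bash
python3 g.py 0 69 8; sed -e '/^p0,r/d' -e 's/^for n/C=FR;CO=FO\nfor n/' -e 's/to hover/h/' -e 's/1.png/2.png/' c.py>c2.py; python3 c2.py | grep -v axis
```

```text
tip at [ 0.1 69.4  7. ] go [ 0.1 -0.4 -1. ] [0.07 0.05 0.03] F [ 0.6 -6.8 18.5] [ 0.17  0.63 -0.56  1.77  0.94  1.   -0.47]
h (array([  -0. ,  -69.2, -129.8]), array([0.07, 0.05, 0.03]))
top 1559 ((15.771503448486328, 1.5333328247070312), (125.12452697753906, 197.909912109375), 0.18932540714740753)
 plane deg [0.09714785 0.11355548] 5.299222015886893
  mid 30.62 size 87.28252482083322
  mid -7.98 size 128.93635618430318
side 1265 ((-2.2888565063476562, -1.2699050903320312), (197.8385009765625, 153.51853942871094), 89.90016174316406)
 plane deg [0.25970664 0.37311793] 5.544574342780388
  mid -13.05 size 120.20188804030552
  mid -16.01 size 156.55319253372943
```

Request:
drive_tool:
  increments:
    - {"claw":0,"dx":0,"dy":0,"dz":-0.01,"wx":0,"wy":0,"wz":0}
    - {"claw":0,"dx":0,"dy":0,"dz":-0.025,"wx":0,"wy":0,"wz":0}
    - {"claw":0,"dx":0,"dy":0,"dz":-0.025,"wx":0,"wy":0,"wz":0}
    - {"claw":0,"dx":-0.015,"dy":-0.023,"dz":0,"wx":0,"wy":0,"wz":0}
    - {"claw":0,"dx":-0.015,"dy":-0.023,"dz":0,"wx":0,"wy":0,"wz":0}
    - {"claw":0,"dx":-0.015,"dy":-0.023,"dz":0,"wx":0,"wy":0,"wz":0}
    - {"claw":0,"dx":0,"dy":0,"dz":0,"wx":0,"wy":0,"wz":0}

```text
t: 16.92
eef_pos: [0.6147, -0.0769, 0.2064]
tool_rot: [0.183, 0.529, 0.82, -0.118]
contact_force: [-0.2, 0.1, 1.3]
gripper_width: -0.003
grasp_force: 0.0
```

```bash
python3 g.py 45 0 20
```

```text
tip at [47.1 -1.4 66.1] go [ 2.3  1.4 46.1] [-0.02  0.13 -0.11] F [ 0.4 -0.1  1.3] [ 0.29  0.45 -0.6   1.87  0.84  1.   -0.34]
```

Request:
drive_tool:
  increments:
    - {"claw":0,"dx":0.0015,"dy":0.001,"dz":0.02,"wx":0,"wy":0.1,"wz":-0.1}
    - {"claw":0,"dx":0,"dy":0,"dz":0.02,"wx":0,"wy":0,"wz":0}
    - {"claw":0,"dx":0,"dy":0,"dz":0.006,"wx":0,"wy":0,"wz":0}
    - {"claw":0,"dx":0,"dy":0,"dz":0.003,"wx":0,"wy":0,"wz":0}
    - {"claw":0,"dx":0,"dy":0,"dz":0.003,"wx":0,"wy":0,"wz":0}
    - {"claw":0,"dx":0,"dy":0,"dz":0.003,"wx":0,"wy":0,"wz":0}
    - {"claw":0,"dx":0,"dy":0,"dz":0.002,"wx":0,"wy":0,"wz":0}
    - {"claw":0,"dx":0,"dy":0,"dz":0.002,"wx":0,"wy":0,"wz":0}

```text
t: 17.92
eef_pos: [0.626, -0.0957, 0.1514]
tool_rot: [0.182, 0.527, 0.822, -0.117]
contact_force: [-10.8, 6.7, 19.6]
gripper_width: -0.0
grasp_force: 10.7
```

```bash
python3 g.py 45 0 8
```

```text
tip at [43.6  1.1  7.1] go [-1.4 -1.1 -0.9] [ 0.01 -0.05  0.13] F [-1.2 -7.  22.2] [ 0.29  0.53 -0.56  1.88  0.93  0.93 -0.4 ]
```

Request:
drive_tool:
  increments:
    - {"claw":0,"dx":0,"dy":0,"dz":-0.01,"wx":0,"wy":0,"wz":0}
    - {"claw":0,"dx":0,"dy":0,"dz":-0.025,"wx":0,"wy":0,"wz":0}
    - {"claw":0,"dx":0,"dy":0,"dz":-0.025,"wx":0,"wy":0,"wz":0}
    - {"claw":0,"dx":0.0145,"dy":-0.0233,"dz":0,"wx":0,"wy":0,"wz":0.1}
    - {"claw":0,"dx":0.0145,"dy":-0.0233,"dz":0,"wx":0,"wy":0,"wz":0}
    - {"claw":0,"dx":0.0145,"dy":-0.0233,"dz":0,"wx":0,"wy":0,"wz":0}
    - {"claw":0,"dx":0,"dy":0,"dz":0,"wx":0,"wy":0,"wz":0}

```text
t: 18.8
eef_pos: [0.5341, -0.066, 0.1876]
tool_rot: [0.182, 0.527, 0.822, -0.117]
contact_force: [0.5, 0.1, -0.2]
gripper_width: 0.002
grasp_force: 0.0
```

```bash
python3 g.py 0 -69 20
```

```text
tip at [ -0.2 -70.2  67.4] go [-0.2  1.2 47.4] [ 0.01 -0.03  0.12] F [-0.   0.5 -0.3] [ 0.3   0.36 -0.63  2.06  0.85  0.92 -0.44]
```

Request:
drive_tool:
  increments:
    - {"claw":0,"dx":0,"dy":0.001,"dz":0.02,"wx":0,"wy":0,"wz":0.1}
    - {"claw":0,"dx":0,"dy":0,"dz":0.02,"wx":0,"wy":0,"wz":0}
    - {"claw":0,"dx":0,"dy":0,"dz":0.007,"wx":0,"wy":0,"wz":0}
    - {"claw":0,"dx":0,"dy":0,"dz":0.003,"wx":0,"wy":0,"wz":0}
    - {"claw":0,"dx":0,"dy":0,"dz":0.003,"wx":0,"wy":0,"wz":0}
    - {"claw":0,"dx":0,"dy":0,"dz":0.003,"wx":0,"wy":0,"wz":0}
    - {"claw":0,"dx":0,"dy":0,"dz":0.002,"wx":0,"wy":0,"wz":0}
    - {"claw":0,"dx":0,"dy":0,"dz":0.002,"wx":0,"wy":0,"wz":0}

```text
t: 19.8
eef_pos: [0.5465, -0.0888, 0.1329]
tool_rot: [0.182, 0.529, 0.821, -0.117]
contact_force: [-10.0, 7.8, 23.4]
gripper_width: -0.002
grasp_force: 12.8
```

```bash
python3 g.py 0 -69 8
```

```text
tip at [  0.2 -68.3   6.8] go [ 0.2 -0.7 -1.2] [-0.04 -0.04 -0.06] F [-0.3 -5.8 25.9] [ 0.29  0.46 -0.57  2.08  0.97  0.85 -0.53]
```

Home. Next is tab3, at (-45, 0).

Request:
drive_tool:
  increments:
    - {"claw":0,"dx":0,"dy":0,"dz":-0.01,"wx":0,"wy":0,"wz":0}
    - {"claw":0,"dx":0,"dy":0,"dz":-0.025,"wx":0,"wy":0,"wz":0}
    - {"claw":0,"dx":0,"dy":0,"dz":-0.025,"wx":0,"wy":0,"wz":0}
    - {"claw":0,"dx":0.015,"dy":0.0228,"dz":0,"wx":0,"wy":0,"wz":0}
    - {"claw":0,"dx":0.015,"dy":0.0228,"dz":0,"wx":0,"wy":0,"wz":0}
    - {"claw":0,"dx":0.015,"dy":0.0228,"dz":0,"wx":0,"wy":0,"wz":0}
    - {"claw":0,"dx":0,"dy":0,"dz":0,"wx":0,"wy":0,"wz":0}

```text
t: 20.68
eef_pos: [0.5817, 0.001, 0.1667]
tool_rot: [0.181, 0.528, 0.822, -0.116]
contact_force: [-1.3, -0.8, 0.5]
gripper_width: -0.004
grasp_force: 0.0
```

```bash
python3 g.py -45 0 20
```

```text
tip at [-46.3   0.9  65.9] go [-1.4 -0.8 45.9] [-0.01 -0.19  0.07] F [ 0.4 -1.5  0.4] [ 0.16  0.48 -0.63  1.95  0.88  1.   -0.55]
```

Request:
drive_tool:
  increments:
    - {"claw":0,"dx":-0.0008,"dy":-0.0008,"dz":0.02,"wx":0,"wy":-0.1,"wz":0.1}
    - {"claw":0,"dx":0,"dy":0,"dz":0.02,"wx":0,"wy":0,"wz":0}
    - {"claw":0,"dx":0,"dy":0,"dz":0.006,"wx":0,"wy":0,"wz":0}
    - {"claw":0,"dx":0,"dy":0,"dz":0.003,"wx":0,"wy":0,"wz":0}
    - {"claw":0,"dx":0,"dy":0,"dz":0.003,"wx":0,"wy":0,"wz":0}
    - {"claw":0,"dx":0,"dy":0,"dz":0.003,"wx":0,"wy":0,"wz":0}
    - {"claw":0,"dx":0,"dy":0,"dz":0.002,"wx":0,"wy":0,"wz":0}
    - {"claw":0,"dx":0,"dy":0,"dz":0.002,"wx":0,"wy":0,"wz":0}

```text
t: 21.68
eef_pos: [0.5919, -0.0239, 0.1145]
tool_rot: [0.182, 0.529, 0.82, -0.116]
contact_force: [-2.9, 3.1, 11.1]
gripper_width: -0.002
grasp_force: 6.0
```

```bash
python3 g.py -45 0 8
```

```text
tip at [-44.   -0.1   7.2] go [ 1.   0.1 -0.8] [ 0.05 -0.01 -0.15] F [ 1.  -1.4 11.8] [ 0.17  0.56 -0.57  1.97  0.98  0.93 -0.61]
```

Request:
drive_tool:
  increments:
    - {"claw":0,"dx":0,"dy":0,"dz":-0.01,"wx":0,"wy":0,"wz":0}
    - {"claw":0,"dx":0,"dy":0,"dz":-0.03,"wx":0,"wy":0,"wz":0}
    - {"claw":0,"dx":0,"dy":0,"dz":-0.04,"wx":0,"wy":0,"wz":0}
    - {"claw":0,"dx":0,"dy":0,"dz":-0.04,"wx":0,"wy":0,"wz":0}
    - {"claw":0,"dx":0,"dy":0,"dz":-0.04,"wx":0,"wy":0,"wz":0}
    - {"claw":0,"dx":0,"dy":-0.03,"dz":0,"wx":0,"wy":0,"wz":0}
    - {"claw":0,"dx":0,"dy":-0.04,"dz":0,"wx":0,"wy":0,"wz":0}
    - {"claw":0,"dx":0,"dy":-0.04,"dz":0,"wx":0,"wy":0,"wz":0}
    - {"claw":0,"dx":0,"dy":-0.03,"dz":0,"wx":0,"wy":0,"wz":0}
    - {"claw":0,"dx":0,"dy":0,"dz":0,"wx":0,"wy":0,"wz":0}
    - {"claw":0,"dx":0,"dy":0,"dz":0,"wx":0,"wy":0,"wz":0}

```text
t: 23.05
eef_pos: [0.4366, -0.0199, 0.2598]
tool_rot: [0.183, 0.529, 0.82, -0.116]
contact_force: [0.2, -0.1, -0.4]
gripper_width: -0.002
grasp_force: 0.0
```

```bash
sed -i 's/2.png/3.png/' c2.py; python3 c2.py | grep -v axis
python3 - <<'E'
from h import *
o=[]
for n,b in(('top',(120,270,280,420)),('side',(130,220,235,345))):
    p=np.load(f'{n}.npz')['p'];o.append(cv2.resize(p[b[0]:b[1],b[2]:b[3],::-1],(400,400),interpolation=cv2.INTER_CUBIC))
    L=((world(n,np.load(f'{n}.npz')['d'])-FO)@FR).reshape(-1,3)*1000
    for nm,x,y in(('1',38,0),('3',-38,0),('2',0,63),('4',0,-63)):
        k=(abs(L[:,0]-x)<(5 if y==0 else 12))&(abs(L[:,1]-y)<(12 if y==0 else 5));print(n,nm,np.median(L[k,2]).round(1),k.sum())
cv2.imwrite('pics/end.png',np.hstack(o))
E
```

```text
h (array([-43.9, 139.8,  31.2]), array([ 0.08,  0.01, -0.16]))
top 2645 ((2.14190673828125, 1.9527816772460938), (198.507080078125, 152.81680297851562), 89.87020111083984)
 plane deg [ 0.16242905 -0.13764957] 5.637441964717509
  mid 2.63 size 143.38465095609635
  mid 1.67 size 191.29779147082996
side 1609 ((-1.55059814453125, -1.151763916015625), (198.0382080078125, 153.13885498046875), 89.87586975097656)
 plane deg [0.035601   0.29708063] 5.05790090438682
  mid -3.47 size 139.29239643139547
  mid -1.32 size 188.33421974612628
top 1 6.9 19
top 3 7.4 16
top 2 8.3 23
top 4 9.5 22
side 1 6.9 6
side 3 7.5 13
side 2 7.8 10
side 4 7.5 16
```

View pics/end.png

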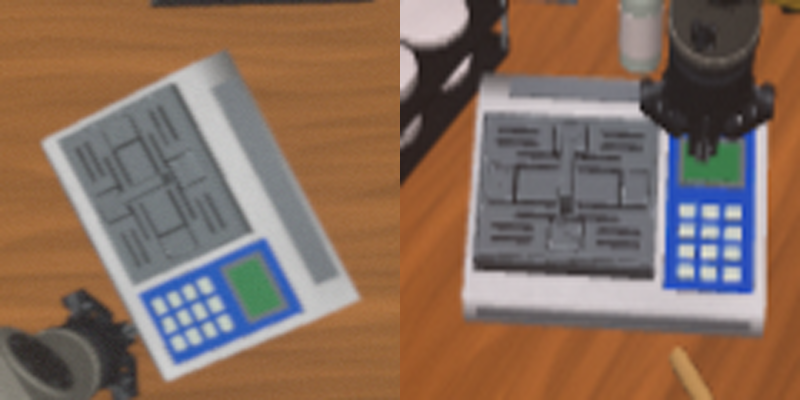

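The crops show the cover flat and square on the frame at about (165,185) and (565,195), with all four tabs level with the plate. Heights over the tabs read about 7–9 mm, against 7 mm for home, and the gripper is clear.

```bash
python3 -c "
from station import *
print(hand_in())"
```

```text
the job is handed in; nothing more can be done
None
```

The job is handed in: the cover is seated square and flat on the filter frame, all four tabs read as clicked home, the gripper is clear, and I moved nothing else on the bench; `hand_in()` returned no verdict.

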